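# Find the hidden catch in the tamping panel

### The job

One of the six identical bamboo tiles on top of the grey coffee-accessory box is a concealed push-catch; the other five are solid. Feel across the tiles with a fingertip to find the one that gives, and press it in until the drawer springs open towards you, then let it come back up. Leave the drawer open, and do not knock or move the milk pitcher, the dosing cup or the tamper holder.

Things in the scene. Friction and masses are not known exactly. Their poses are not given: they have to be found in the camera images.
- station: Matte grey accessory box fixed to the bench, 200 (x) by 360 (y) by 80 mm high, bamboo tiles in its flat top, a shallow drawer in its front. Origin: centre of its underside, on the bench. Its own x axis points from the drawer front to the back, its z up; it is turned a little about the vertical from one start to the next.
- panel (a point): Middle of the row of six tiles, on the top surface (80 mm above the bench). Axes as station. The row runs along y: the tile centres lie at y = -125, -75, -25, 25, 75 and 125 mm, x = 0, z = 0. Each tile is 64 mm (x) by 48 mm (y), with 2 mm seams, all flush with the grey top and all looking alike. One of them, a different one from start to start, is the catch; the other five are rigid and do not move at all.
- catch (a joint): How far the catch tile is pressed straight down, in m: 0 is flush, 0.007 is the stop. It is sprung: it starts to give at about 1 N and needs about 4 N at the stop; it comes back up when let go. The drawer is released at about 0.0045. It does not tell which tile it is.
- drawer (a joint): How far the drawer is out, in m: 0 to 0.001 is shut and latched, 0.045 is open against its stop. A light spring (about 3 N) drives it out along the station's -x in well under a second once the catch is pressed, and holds it there. Its wooden front is 330 mm wide, 54 mm high and has no handle.
- pitcher: Chrome milk pitcher standing loose on the bench beside or behind the box, 80 mm wide, 95 mm high, with a handle on its +y side reaching 69 mm from its axis. Origin: centre of its underside, z up along its axis.
- dosing_cup: Small open aluminium dosing cup standing loose on the bench beside or behind the box, 58 mm wide, 50 mm high. Origin: centre of its underside, z up along its axis.
- tamper_holder: Round red silicone holder, 80 mm wide, with a dark steel tamper in it (90 mm high together, one piece), standing loose on the bench beside or behind the box. Origin: centre of its underside, z up along its axis.
There are look-alikes about, which are no part of the job. What is shaped like the dosing_cup but black or yellow is not meant.

How it is judged:
On the way, in this order (a step that is already met when the one before it is completed fails the run):
1. the catch tile gives under the finger (pressed in more than 3 mm) (value of joint catch above 0.003 m).
2. the drawer has sprung out more than 35 mm (value of joint drawer above 0.035 m), for 0.2 s.
At the end, for the whole second after the job is handed in: The drawer stands more than 35 mm out, the catch tile is back up (within 2 mm of flush), and the pitcher, dosing cup and tamper holder stand upright and at rest within 15 mm of where they began (value of joint drawer above 0.035 m and value of joint catch below 0.002 m and distance of each of pitcher, dosing_cup, tamper_holder from where it was at the start of the episode below 0.015 m and angle between each of pitcher, dosing_cup, tamper_holder's own z axis and vertical below 0.15 rad and linear speed of each of pitcher, dosing_cup, tamper_holder below 0.02 m/s); the robot touches nothing.
It fails at once if the pitcher is moved, lifted or carried (more than 15 mm) (distance of pitcher from where it was at the start of the episode above 0.015 m).
It fails at once if the dosing cup is moved, lifted or carried (more than 15 mm) (distance of dosing_cup from where it was at the start of the episode above 0.015 m).
It fails at once if the tamper holder is moved, lifted or carried (more than 15 mm) (distance of tamper_holder from where it was at the start of the episode above 0.015 m).
It also fails if it takes over 51 s, if anything falls off the work surface, if the arm or the gripper's body presses on something with over 40 N, if the wrist force passes 120 N, or if a joint passes its speed limit or range.

### The arm

A 6-joint arm with a two-finger parallel gripper is mounted at the origin on the work surface. World frame = base frame: x ahead of the robot, y to its left, z up, the work surface at z = 0. Lengths are in m, angles in rad, forces in N, time in s.
With the tool pointing down it reaches from about 0.425 to 0.925 m from the base axis. Payload 12.5 kg.
Tool frame: the origin (TCP) lies at the very end of the fingers, on their centre line; the grasp point (between the pads) lies 19 mm behind it; z points along the fingers, y is the line along which they close (so a half turn about z gives the same grasp; the last joint's range is limited). The gripper opens to 85 mm and grips with 20 to 120 N. Pads are 22 mm wide; open, the fingers measure 114 mm over their backs; the gripper's body (76 mm by 85 mm) begins 54 mm behind the grasp point. The pads swing forward as they close: fully open they stand 13 mm farther back than shut.
Start: joints at [1.123, 0.491, 1.559, -0, 1.092, -0.106], TCP at [0.209, 0.589, 0.231] pointing down, gripper open.
Joint ranges: [-3.1, 3.1], [-0.84, 2.19], [0.05, 2.79], [-1.13, 4.28], [0.06, 2.93], [-2.69, 2.69]. Speed limits (rad/s): [2.22, 2.22, 2.79, 3.14, 3.14, 3.14].

### API

Orientations are given as [roll, pitch, yaw] about the fixed x, y, z axes, in that order (R = Rz(yaw) Ry(pitch) Rx(roll)).
In Python, from cell import status, optics, sign_off gives the robot as it stands.
- The arm moves only by the tool send_rows, never from a script. Its argument "series" is text: rows parted by semicolons, each of 6 numbers parted by spaces: the shift along the tool's x, y, z in m, then the turn, a rotation vector about the tool's x, y, z in rad. In form: x y z rx ry rz; .... A call has 1 to 12 rows; each row shifts and turns the commanded pose from where the row before left it, along the tool's axes as they then stand; what a row does not reach is not made up. A row lasts 1/10 s, in which the tool goes at most 50 mm and 8.59 degrees, less where a joint would pass 70% of its speed; a pose out of reach is approached as far as the arm can. A call with a gripper value outside its range is refused whole. "hand" is the finger opening in m, from 0 to 0.0854, set as the call begins (left out, the last holds). The fingers move at their own pace and stop on an object; "newtons" is the grip in N (left out, the last holds). Time passes only in rows, so rows that do not move let the fingers close. It gives the time, the measured TCP pose, the force, the opening and the grip force at its end, in the units of the state.
- status.read_state(): the state, without advancing time (a new reading comes with each control period).
- optics.read_camera(name): name is "scene" or "top" or "wrist"; returns the picture (480x640x3 uint8, blue, green, red); there is no depth.
- optics.camera_info(name): a dict with "fovy" (degrees; the focal length in pixels is half the picture's height over the tangent of half this angle, whatever the lens; pixels are square), "cx", "cy" (the principal point, pixels), "rvec" (rotation vector, rad) and "tvec" (3), from world to camera coordinates, as OpenCV has them. Camera axes: x right, y down, z forward; pixel columns grow to the right and rows downward; lengths in m; the calibration is good to about 2 mm. A picture is of the moment at which its call begins: read the wrist's pose just before it. camera_info takes no time and is no camera call; for the wrist camera it gives the pose at the moment of the call.
- sign_off(): hands the job in; it is judged then, once.
Trained networks look in the newest picture that a camera, given by its name, has taken for a name from the list of things; names that differ only in an ending like _2 or _b are one class to them, and where a whole thing is asked for, a point or a joint stands for the part that bears it (a point fixed in the world has none). Each returns a list of dicts, best first, with "conf" (0 to 1); they miss things now and then, are a little off and sometimes report something else, mostly with a low value. They report only what shows in the picture. A call takes as long as a camera call. They do not tell look-alikes from the thing itself.
- optics.regions_of(camera, thing): "region" (480x640 bool, what is visible of it) and "bbox" ([left, top, width, height] in pixels, round what is visible of it).
The state is a dict: "clock": time; "joints": joint angles; "qd": joint speeds; "joint_efforts": joint torques, N m; "tool_pos": TCP position; "tcp_rot": TCP orientation; "force": force on the tool from outside, world axes, zero at the start; "wrist_torque": the same for the moment, N m; "width": finger opening in m; "gripper_force": force on a finger pad.
Only numpy, scipy, OpenCV 4.12 (cv2) and the standard library are available. Lean on these libraries where they do the work, as an engineer would, in place of code of your own. Each camera call takes 0.05 s, during which the arm holds its last target. There are 200 camera calls.

## Working session

There is one attempt and no reset: what is moved stays moved. The work goes in short steps, Python scripts to look and compute and a tool call to move; the robot and the scene stay as the last step left them, time stands still between calls to the robot, and variables do not carry over. Pictures are saved under pics/ and viewed, at most 10 in all, crops included, and the job is handed in when it is done.

Besides the shell and the picture viewer there is one more tool, called after "Request:" as name(argument=value, ...) on one line, values as JSON. send_rows: Moves the arm, as the interface text tells. Its arguments: {"type":"object","properties":{"series":{"type":"string"},"hand":{"type":"number"},"newtons":{"type":"number"}},"required":["series"]}

```bash
mkdir -p pics; cat > h.py <<'E'
import numpy as np, cv2
from cell import status, optics
def K(i):
    f=240/np.tan(np.radians(i["fovy"])/2); return np.array([[f,0,i["cx"]],[0,f,i["cy"]],[0,0,1.]])
def toplane(cam,uv,z,i=None):
    i=i or optics.camera_info(cam); R=cv2.Rodrigues(np.array(i["rvec"],float))[0]; t=np.array(i["tvec"],float)
    uv=np.atleast_2d(uv).astype(float); d=np.c_[uv,np.ones(len(uv))]@np.linalg.inv(K(i)).T@R; c=-R.T@t
    return c+d*((z-c[2])/d[:,2])[:,None]
def proj(cam,P):
    i=optics.camera_info(cam); return cv2.projectPoints(np.array(P,float),np.array(i["rvec"],float),np.array(i["tvec"],float),K(i),None)[0][:,0]
E
python3 - <<'E'
from h import *
for c in("top","scene"):
    cv2.imwrite(f"pics/{c}0.png",optics.read_camera(c))
    for n in("station","pitcher","dosing_cup","tamper_holder"):
        for r in optics.regions_of(c,n)[:3]:
            print(c,n,round(r["conf"],2),r["bbox"])
            if n=="station" and c=="top": print(cv2.minAreaRect(np.argwhere(r["region"])[:,::-1].astype(np.float32)))
s=status.read_state(); print(s)
E
```

```text
top station 0.57 [199.4, 214.9, 208.3, 153.2]
((300.48089599609375, 288.2669677734375), (104.5003662109375, 188.64505004882812), 72.79044342041016)
top station 0.44 [223.8, 163.6, 55.8, 41.6]
((253.66192626953125, 182.6330108642578), (51.36259078979492, 41.19840621948242), 30.65066909790039)
top pitcher 0.91 [226.1, 161.3, 52.6, 44.2]
top dosing_cup 0.88 [468.8, 255.6, 31.0, 25.7]
top dosing_cup 0.81 [415.1, 180.8, 31.9, 31.0]
top tamper_holder 0.83 [149.3, 286.0, 43.8, 41.8]
scene station 0.98 [217.0, 175.8, 131.4, 141.0]
scene pitcher 0.7 [368.4, 212.3, 35.1, 54.6]
scene dosing_cup 0.91 [274.4, 339.9, 32.7, 40.8]
scene dosing_cup 0.85 [233.1, 314.1, 32.0, 38.8]
scene dosing_cup 0.62 [177.6, 344.9, 32.2, 36.4]
scene tamper_holder 0.83 [317.7, 162.5, 28.7, 22.4]
{'clock': 0.5, 'joints': array([ 1.12341151e+00,  4.90925546e-01,  1.55891327e+00,  8.46388980e-06,
        1.09170021e+00, -1.05627208e-01]), 'qd': array([-9.31053242e-05,  3.00705675e-04,  3.64784377e-04, -3.62411876e-04,
       -2.03785024e-04,  2.72629022e-04]), 'joint_efforts': array([-1.27085314e-03, -6.17839551e+01, -2.61700505e+01, -7.68860900e-05,
        5.73316447e-04,  2.20303315e-05]), 'tool_pos': array([0.20946212, 0.58886655, 0.23130649]), 'tcp_rot': array([ 3.14153853e+00, -1.81541970e-06,  2.79983115e+00]), 'force': array([-0.21884258, -0.22470516,  0.10769647]), 'wrist_torque': array([ 0.03842875,  0.01266442, -0.03343927]), 'gripper_force': 0.0, 'width': 0.08568652100713192}
```

View pics/top0.png

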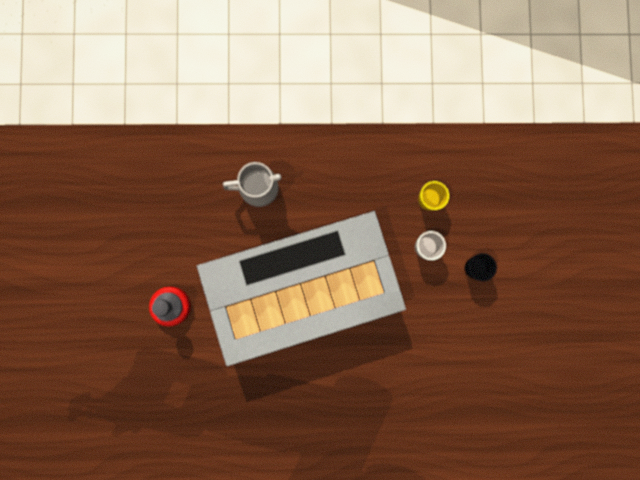

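View pics/scene0.png

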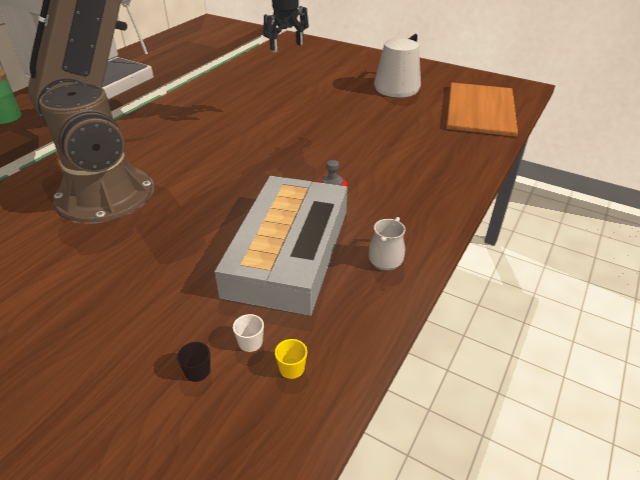

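The top view shows the box with its tile row running from about (244,321) to (369,280). The pitcher is at (257,184), the tamper at (169,306) and the real aluminium cup at (431,246). The drawer faces the bottom of the image.

```bash
python3 - <<'E'
from h import *
im=cv2.imread("pics/top0.png"); h=cv2.cvtColor(im,cv2.COLOR_BGR2HSV)
m=cv2.inRange(h,(8,60,170),(28,255,255)); m[:210]=0;m[360:]=0;m[:,:205]=0;m[:,400:]=0
n,l,st,c=cv2.connectedComponentsWithStats(cv2.morphologyEx(m,cv2.MORPH_CLOSE,np.ones((5,5))))
k=1+st[1:,4].argmax(); pts=np.argwhere(l==k)[:,::-1].astype(np.float32)
P=toplane("top",pts,0.08)[:,:2]
r=cv2.minAreaRect(P.astype(np.float32)); print(r)
b=cv2.boxPoints(r); e=[b[1]-b[0],b[2]-b[1]]; v=max(e,key=np.linalg.norm); v=v/np.linalg.norm(v); v*=np.sign(v[1])
print("yaw",np.arctan2(-v[0],v[1]))
C=np.array(r[0])
for y in(-.125,-.075,-.025,.025,.075,.125):
    q=C+v*y; print(y,q.round(4),proj("top",[[*q,.08]]).round(1))
for n,uv,z in(("pitcher",(257,184),.095),("cup",(431,246),.05),("tamper",(169,306),.05)): print(n,toplane("top",[uv],z).round(3))
s=status.read_state(); R=__import__("scipy.spatial.transform",fromlist=["Rotation"]).Rotation.from_euler("xyz",s["tcp_rot"]).as_matrix(); print(R.round(3))
q=C+v*.125
print("to first tile, tool axes", R.T@(np.array([*q,.13])-s["tool_pos"]))
E
```

```text
((0.5264716744422913, 0.04931703209877014), (0.06563929468393326, 0.2985213100910187), 16.564945220947266)
yaw 0.28911278
-0.125 [ 0.5621 -0.0705] [[366.6 280.3]]
-0.075 [ 0.5479 -0.0226] [[342. 288.]]
-0.025 [0.5336 0.0254] [[317.3 295.8]]
0.025 [0.5193 0.0733] [[292.4 303.5]]
0.075 [0.5051 0.1212] [[267.5 311.3]]
0.125 [0.4908 0.1691] [[242.4 319.2]]
pitcher [[0.749 0.139 0.095]]
cup [[ 0.629 -0.205  0.05 ]]
tamper [[0.517 0.316 0.05 ]]
[[-0.942  0.335  0.   ]
 [ 0.335  0.942  0.   ]
 [ 0.     0.    -1.   ]]
to first tile, tool axes [-0.4057729  -0.30116667  0.10128945]
```

Request:
send_rows(series="-0.0338 -0.0251 0 0 0 0;-0.0338 -0.0251 0 0 0 0;-0.0338 -0.0251 0 0 0 0;-0.0338 -0.0251 0 0 0 0;-0.0338 -0.0251 0 0 0 0;-0.0338 -0.0251 0 0 0 0;-0.0338 -0.0251 0 0 0 0;-0.0338 -0.0251 0 0 0 0;-0.0338 -0.0251 0 0 0 0;-0.0338 -0.0251 0 0 0 0;-0.0338 -0.0251 0 0 0 0;-0.0338 -0.0251 0 0 0 0", hand=0, newtons=20)

```text
clock: 1.7
tool_pos: [0.4914, 0.1675, 0.2315]
tcp_rot: [3.141, 0.0, 2.8]
force: [0.5, 0.7, 0.3]
width: -0.0004
gripper_force: 0.0
```

Request:
send_rows(series="0 0 0.02 0 0 -0.1265;0 0 0.02 0 0 -0.1265;0 0 0.02 0 0 -0.1265;0 0 0.02 0 0 -0.1265;0 0 0.02 0 0 -0.1265;0 0 0 0 0 0;0 0 0 0 0 0")

```text
clock: 2.4
tool_pos: [0.4908, 0.1692, 0.1317]
tcp_rot: [3.142, -0.0, -2.855]
force: [0.5, 0.4, 0.2]
width: -0.0001
gripper_force: 0.0
```

Request:
send_rows(series="0 0 0.02 0 0 0;0 0 0.02 0 0 0;0 0 0.008 0 0 0;0 0 0 0 0 0;0 0 0.001 0 0 0;0 0 0.001 0 0 0;0 0 0.001 0 0 0;0 0 0.001 0 0 0;0 0 0 0 0 0;0 0 0 0 0 0")

```text
clock: 3.4
tool_pos: [0.4909, 0.1692, 0.0801]
tcp_rot: [-3.142, 0.001, -2.851]
force: [-1.7, -1.5, 8.4]
width: -0.0003
gripper_force: 4.1
```

Tile 1 (+125) is solid: 8 N with no give. Next tile.

Request:
send_rows(series="0 0 -0.012 0 0 0;0 -0.025 0 0 0 0;0 -0.025 0 0 0 0;0 0 0.009 0 0 0;0 0 0.001 0 0 0;0 0 0.001 0 0 0;0 0 0.0013 0 0 0;0 0 0 0 0 0;0 0 0 0 0 0")

```text
clock: 4.3
tool_pos: [0.5049, 0.1217, 0.0791]
tcp_rot: [3.141, 0.0, -2.85]
force: [-0.1, -1.0, 1.2]
width: -0.0
gripper_force: 0.1
```

It is 0.9 mm below the surface with little force, so this tile may be giving. I'll press further in small steps.

Request:
send_rows(series="0 0 0.001 0 0 0;0 0 0.0005 0 0 0;0 0 0 0 0 0")

```text
clock: 4.6
tool_pos: [0.505, 0.1215, 0.0776]
tcp_rot: [3.141, 0.0, -2.851]
force: [-0.2, 2.1, 2.6]
width: -0.0001
gripper_force: 1.5
```

It gives, so this is the catch. I'll press to about 6 mm, hold, then lift.

Request:
send_rows(series="0 0 0.001 0 0 0;0 0 0.001 0 0 0;0 0 0.001 0 0 0;0 0 0.0008 0 0 0;0 0 0 0 0 0;0 0 0 0 0 0;0 0 0 0 0 0;0 0 0 0 0 0")

```text
clock: 5.4
tool_pos: [0.5051, 0.1213, 0.0737]
tcp_rot: [3.142, 0.0, -2.851]
force: [-0.3, 1.9, 3.4]
width: 0.0001
gripper_force: 1.7
```

Request:
send_rows(series="0 0 -0.005 0 0 0;0 0 -0.01 0 0 0;0 0 -0.03 0 0 0;0 0 -0.04 0 0 0;0 0 -0.04 0 0 0;0 0 0 0 0 0;0 0 0 0 0 0;0 0 0 0 0 0;0 0 0 0 0 0;0 0 0 0 0 0")

```text
clock: 6.4
tool_pos: [0.5047, 0.1212, 0.1978]
tcp_rot: [3.141, -0.002, -2.851]
force: [-0.6, 0.6, -0.1]
width: -0.0001
gripper_force: 0.0
```

```bash
python3 - <<'E'
from h import *
cv2.imwrite("pics/scene1.png",np.hstack([cv2.resize(optics.read_camera(c),(400,300)) for c in("scene","top")]))
print(status.read_state()["force"])
E
```

```text
[ 0.1414742   1.30448018 -0.5323753 ]
```

View pics/scene1.png

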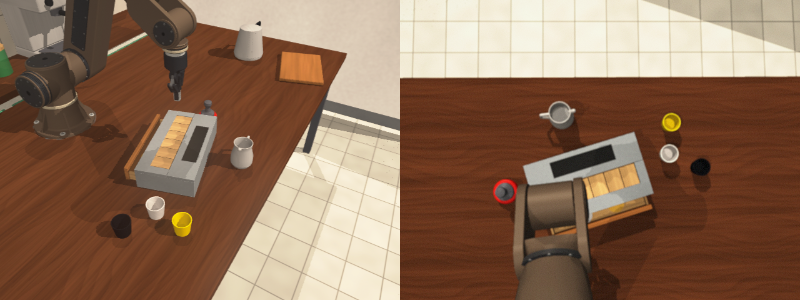

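The picture shows the drawer out, with its wooden front at (143,148) in the left half. The pitcher, cup and tamper are where they were, and the finger is clear of the box.

```bash
python3 -c "from cell import sign_off; print(sign_off())"
```

```text
the job is handed in; nothing more can be done
None
```

The catch was the tile at y = +75 mm; I pressed it about 6 mm, the drawer sprang open and was left open, nothing else was moved, and the job is handed in (no verdict was returned).

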